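# Pulse the spice grinder: seat the splash cover, fit the bayonet lid, hold it at pulse

### The job

Give the spices in the electric grinder a pulse. First press the loose steel splash cover in the grinder's mouth straight down until it snaps in and sits level on its ledge; then put the lid on, its two lugs down through the two slots in the rim, and twist it clockwise (seen from above) against the return spring to the pulse mark, half-way to the lock. Never turn it into the lock, leave the spice jars, salt shaker and pepper mill standing where they are, and finish while still gripping the lid and holding it at pulse: the program ends holding, nothing is let go.

Things in the scene. Friction and masses are not known exactly. Their poses are not given: they have to be found in the camera images.
- grinder: Electric spice grinder: round white motor base, 113 mm across, 105 mm tall, standing firmly on the table (it does not move). Origin at the centre of its underside, z up. Black marks on the white shoulder round its rim, on both sides: two short lines at each slot (entry), a round dot 40 degrees clockwise from it (pulse), a wide bar 80 degrees clockwise from it (lock).
- grinder_rim (a point): Centre of the grinder's mouth, level with the rim, 105 mm over the table; axes as the grinder's. Rim: aluminium ring 6 mm thick, 93 mm across, 69 mm bore, with two slots on its +x and -x sides, each 22 mm wide and reaching 45 mm from the axis; under it a 10 mm high track for the lid's lugs. The lid goes in with its grip bar along x, either way round.
- cover_centre (a point): Splash cover: loose steel disc 64 mm across, 5 mm thick, with a boss 29 mm across and 4 mm high on the middle of its top. Point: centre of the disc, half-way through the 5 mm; z up. At the start it stands proud on three sprung clips in the grinder's mouth, point about 17 mm below the rim; pressed at its middle with about 8 N it snaps home, point 25.7 mm below the rim.
- lid_centre (a point): Lid: loose, grey with a white bar on top, 51.5 mm tall, at the start upright on the table. Point: on its axis, 26 mm above its underside; z up, x along the grip bar. Cap 92 mm across, 15 to 24 mm above the underside, lies on the rim when the lid is fully in (point 11 mm above the rim). Plug below the cap: 65 mm across, tapering to 57 mm at the bottom, 15 mm long: 2 mm play all round.
- lid_grip (a point): Centre of the lid's grip bar, 38 mm above the lid's underside, on its axis; axes as the lid's. Bar: along x, 60 mm long, 16 mm wide, 28 mm high (24 to 51.5 mm above the underside). Its ends stand over the two lugs on the plug: +x and -x, 15 mm wide, tips 42 mm from the axis, tops 7.5 mm above the underside; 3.5 mm (5 degrees) of play each side in the slots.
- pulse_ring (a joint): Sprung ring in the collar that the lid's lugs turn; rad, 0 at rest, grows as the lid turns clockwise seen from above. The lid picks it up after 0.10 rad, so it reads the lid's turn from entry less 0.10: 0.60 at the pulse mark (lid turned 0.70), detent first felt about 0.82, locked 1.3. It pushes back with 0.06 N m at 0, 0.13 at pulse, and turns a released lid back.
- spice_a: Bystander: round spice jar with a black cap, 41 mm across, 105 mm tall; origin at the centre of its underside.
- spice_e: Bystander: spice jar with a red cap, 46 mm wide, 109 mm tall; origin at the centre of its underside.
- salt_shaker: Bystander: salt shaker, 44 mm across, 90 mm tall; origin at the centre of its underside.
- pepper_mill: Bystander: turned wooden pepper mill, 58 mm across, 150 mm tall; origin at the centre of its underside.
Not all that is in view belongs to the job. Of the things like the part that bears lid_centre, leave any that is yellow; of the rest the larger one is meant.

How it is judged:
On the way, in this order (a step that is already met when the one before it is completed fails the run):
1. the splash cover is pressed home, level on its ledge, before the lid comes near (z of cover_centre in the frame of grinder_rim below -0.0235 m and angle between cover_centre's own z axis and vertical below 0.06 rad and horizontal distance between lid_centre and grinder_rim above 0.08 m), for 0.2 s.
2. the lid is fully in: cap down on the rim, lugs through the slots (z of lid_centre in the frame of grinder_rim below 0.0135 m and horizontal distance between lid_centre and grinder_rim below 0.005 m and angle between lid_centre's own z axis and vertical below 0.06 rad), for 0.1 s.
At the end, for the whole second after the job is handed in: Lid down on the rim (2.5 mm), centred (5 mm), upright (3.4 deg), gripped (over 2 N) and held against its spring with the ring at 0.40 to 0.80 rad, about 11 deg either side of the pulse mark; splash cover home (2.2 mm) and level (3.4 deg) (all of step 2 and value of joint pulse_ring between 0.4 and 0.8 rad and z of cover_centre in the frame of grinder_rim below -0.0235 m and angle between cover_centre's own z axis and vertical below 0.06 rad and contact force between the fingers and lid above 2 N); the arm keeps its last pose, push and grip.
It fails at once if the lid is turned into the lock (value of joint pulse_ring above 1.1 rad).
It fails at once if a jar, the salt shaker or the pepper mill is shoved (over 25 mm) or knocked over (distance of any of spice_a, spice_e, salt_shaker, pepper_mill from where it was at the start of the episode above 0.025 m or angle between any of spice_a, spice_e, salt_shaker, pepper_mill's own z axis and vertical above 0.5 rad).
It also fails if it takes over 58 s, if anything falls off the work surface, if the arm or the gripper's body presses on something with over 40 N, if the wrist force passes 120 N, or if a joint passes its speed limit or range.

### The arm

A 7-joint arm with a two-finger parallel gripper is mounted at the origin on a cart in front of the work surface, level with it; the furniture and walls round the work are solid. World frame = base frame: x ahead of the robot, y to its left, z up, the work surface at z = 0. Lengths are in m, angles in rad, forces in N, time in s.
With the tool pointing down it reaches from about 0.4 to 0.85 m from the base axis. Payload 4.4 kg.
Tool frame: the origin (TCP) lies at the very end of the fingers, on their centre line; the grasp point (between the pads) lies 19 mm behind it; z points along the fingers, y is the line along which they close (so a half turn about z gives the same grasp; the last joint's range is limited). The gripper opens to 94 mm and grips with 3 to 60 N. Pads are 16 mm wide; open, the fingers measure 119 mm over their backs; the gripper's body (75 mm by 177 mm) begins 78 mm behind the grasp point.
Start: joints at [1.192, 0.628, 0.038, 1.517, -0.027, 0.996, -0.02], TCP at [0.2, -0.618, 0.168] pointing down, gripper open.
Joint ranges: [-3.06, 3.06], [-0.37, 2.12], [-1.25, 1.32], [0.18, 2.47], [-1.1, 4.24], [0.23, 1.98], [-2.94, 2.94]. Speed limits (rad/s): [2.57, 2.57, 3.14, 3.14, 3.14, 3.14, 3.14].

### API

Orientations are given as a rotation vector (axis times angle).
In Python, from workcell import ctrl, camera, get_calibration gives the robot as it stands.
- The arm moves only by the tool jog_arm, never from a script. Its argument "motion" is a list that holds one entry, the list of rows, each a list of 7 numbers: the shift along the tool's x, y, z in mm, then the turn, a rotation vector about the tool's x, y, z in rad, then the closure, from 0 (fully open) to 1 (shut). In form: [[[tx, ty, tz, rx, ry, rz, hand], ...]]. A call has exactly 10 rows; each row shifts and turns the commanded pose from where the row before left it, along the tool's axes as they then stand; what a row does not reach is not made up. A row lasts 1/10 s, in which the tool goes at most 50 mm and 8.59 degrees, less where a joint would pass 70% of its speed; a pose out of reach is approached as far as the arm can. A call is refused whole if a number of a shift passes 50 or a number of a turn 0.15, either way. A call with a gripper value outside its range is refused whole. The fingers move at their own pace and stop on an object; "newtons" is the grip in N (left out, the last holds). Time passes only in rows, so rows that do not move let the fingers close, or fill a call up. It gives the time, the measured TCP pose, the force, the opening and the grip force at its end, in the units of the state.
- ctrl.observe(): the state, without advancing time (a new reading comes with each control period).
- camera(name): name is "scene" or "top"; returns the picture (480x640x3 uint8, red, green, blue); there is no depth.
- get_calibration(name): a dict with "fx", "fy", "cx", "cy" (pixels), "xyz" and "rotation" of the camera in the world. Camera axes: x right, y up, looking along -z (the intrinsics and any distortion apply to the point x, -y, -z); pixel columns grow to the right and rows downward; lengths in m; the calibration is good to about 2 mm. A picture is of the moment at which its call begins. get_calibration takes no time and is no camera call.
- ctrl.close_job(): hands the job in; it is judged then, once.
The state is a dict: "time": time; "qpos": joint angles; "qvel": joint speeds; "joint_efforts": joint torques, N m; "tool_pos": TCP position; "ee_rot": TCP orientation; "wrist_force": force on the tool from outside, world axes, zero at the start; "ft_torque": the same for the moment, N m; "opening": finger opening in m; "grip_force": force on a finger pad.
Only numpy, scipy, OpenCV 4.12 (cv2) and the standard library are available. Lean on these libraries where they do the work, as an engineer would, in place of code of your own. Each camera call takes 0.05 s, during which the arm holds its last target. There are 200 camera calls.

## Working session

There is one attempt and no reset: what is moved stays moved. The work goes in short steps, Python scripts to look and compute and a tool call to move; the robot and the scene stay as the last step left them, time stands still between calls to the robot, and variables do not carry over. Pictures are saved under pics/ and viewed, at most 12 in all, crops included, and the job is handed in when it is done.

Besides the shell and the picture viewer there is one more tool, called after "Request:" as name([rows], argument=value, ...), one row to a line, values as JSON. jog_arm: Moves the arm, as the interface text tells. Its arguments: {"type":"object","properties":{"motion":{"type":"array","items":{"type":"array","items":{"type":"array","items":{"type":"number"}}}},"newtons":{"type":"number"}},"required":["motion"]}

```bash
mkdir -p pics; ls; python3 - <<'E'
from workcell import ctrl,camera,get_calibration
import cv2
for n in("scene","top"):
    im=camera(n); cv2.imwrite(f"pics/{n}0.png",im[:,:,::-1]); print(n,get_calibration(n))
s=ctrl.observe(); print(s)
E
```

```text
pics
scene {'fx': 470.54173100718356, 'fy': 470.54173100718356, 'cx': 329.7981561683965, 'cy': 238.84258671379388, 'xyz': array([ 0.24936868, -0.4464448 ,  0.73618643]), 'rotation': array([ 0.64091581, -0.2252541 , -0.5963587 ])}
top {'fx': 455.23026117542776, 'fy': 455.23026117542776, 'cx': 321.2508380342354, 'cy': 242.36395254840698, 'xyz': array([ 0.48127545, -0.03610162,  0.98232973]), 'rotation': array([ 0.09708827, -0.06964423, -1.57888928])}
{'time': 0.1, 'qpos': array([ 1.192211  ,  0.62920312,  0.03843771,  1.51823726, -0.02701485,
        0.99633061, -0.01998458]), 'qvel': array([ 0.00043441, -0.00169624, -0.00011002, -0.00143939,  0.00276222,
       -0.00115317,  0.0017408 ]), 'joint_efforts': array([ 2.67153409e-03, -5.50788653e+01,  1.14723645e+00, -1.87117535e+01,
       -5.22389228e-02,  1.91690354e-02,  3.83443796e-05]), 'tool_pos': array([ 0.19984831, -0.61782682,  0.16678858]), 'ee_rot': array([-3.10162676e+00, -4.89087332e-01,  4.01362955e-04]), 'wrist_force': array([0.68973024, 0.43546988, 0.25410838]), 'ft_torque': array([ 0.01640623,  0.01760484, -0.00255912]), 'grip_force': 0.0, 'opening': 0.09400216861555397}
```

View pics/scene0.png

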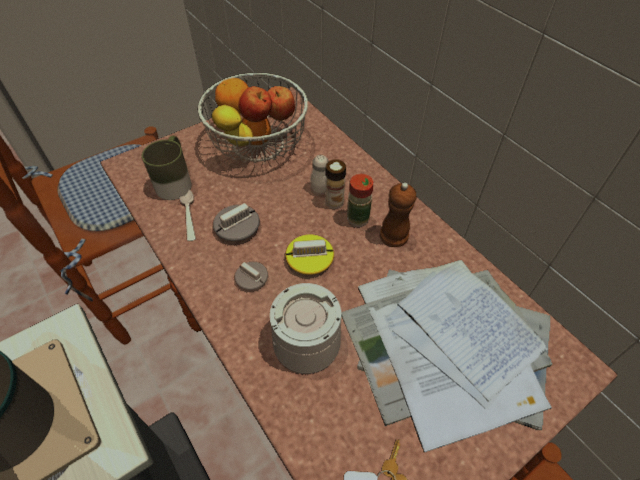

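View pics/top0.png

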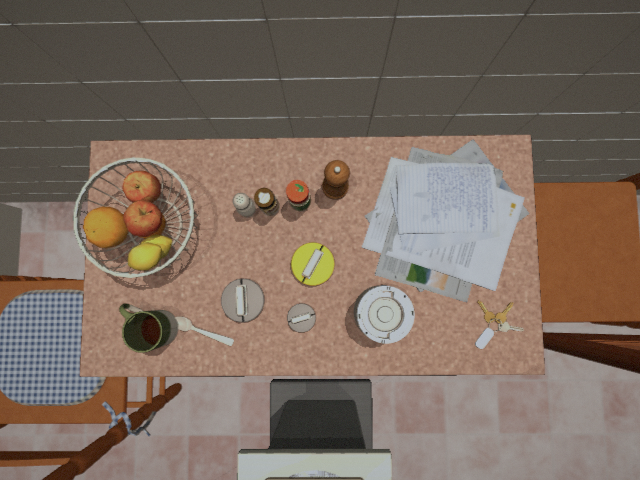

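Candidates in the top view are the large grey lid (242,300), the yellow lid (313,264, excluded) and the small grey lid (301,318). I choose the large grey one. The grinder is at (385,315).

```bash
cat > h.py <<'E'
import numpy as np,cv2
from scipy.spatial.transform import Rotation as R
from workcell import ctrl,camera,get_calibration
def ray(n,u,v):
    c=get_calibration(n); d=np.array([(u-c['cx'])/c['fx'],-(v-c['cy'])/c['fy'],-1.])
    return np.array(c['xyz']),R.from_rotvec(c['rotation']).apply(d)
def onz(n,u,v,z):
    o,d=ray(n,u,v); return o+d*(z-o[2])/d[2]
def pix(n,p):
    c=get_calibration(n); q=R.from_rotvec(c['rotation']).inv().apply(np.array(p)-c['xyz'])
    return c['cx']+c['fx']*q[0]/-q[2], c['cy']-c['fy']*q[1]/-q[2]
def rect(n,im,cx,cy,half,z,k=2000):
    "orthorectify plane z around (cx,cy); image right=-y, up=+x; k px per m"
    s=2*half; P=np.float32([pix(n,(cx+a*half,cy+b*half,z)) for a,b in((1,1),(1,-1),(-1,-1),(-1,1))])
    N=int(s*k); Q=np.float32([(0,0),(N,0),(N,N),(0,N)])
    return cv2.warpPerspective(im,cv2.getPerspectiveTransform(P,Q),(N,N),flags=cv2.INTER_CUBIC)
E
python3 - <<'E'
from h import *
t=cv2.imread('pics/top0.png'); s=cv2.imread('pics/scene0.png')
a=onz('top',385,315,.105); b=onz('top',242,300,.024); print(a,b)
k=2000
row=[]
for n,im in(('top',t),('scene',s)):
    row.append(np.hstack([rect(n,im,.31 if 0 else a[0],a[1],.07,.105),rect(n,im,b[0],b[1],.07,.024)]))
o=np.vstack(row); print(o.shape)
cv2.imwrite('pics/c1.png',o)
s=ctrl.observe(); print(R.from_rotvec(s['ee_rot']).as_matrix().round(3))
for n,u,v in(('spice',265,190),('red',297,188),('salt',241,200),('mill',337,167)): print(n,onz('top',u,v,.105).round(3))
E
```

```text
[ 0.43453995 -0.14118785  0.105     ] [0.463657   0.14736281 0.024     ]
(560, 560, 3)
[[ 0.951  0.308 -0.001]
 [ 0.308 -0.951  0.002]
 [ 0.    -0.002 -1.   ]]
spice [0.679 0.089 0.105]
red [0.683 0.026 0.105]
salt [0.66  0.136 0.105]
mill [ 0.724 -0.054  0.105]
```

View pics/c1.png

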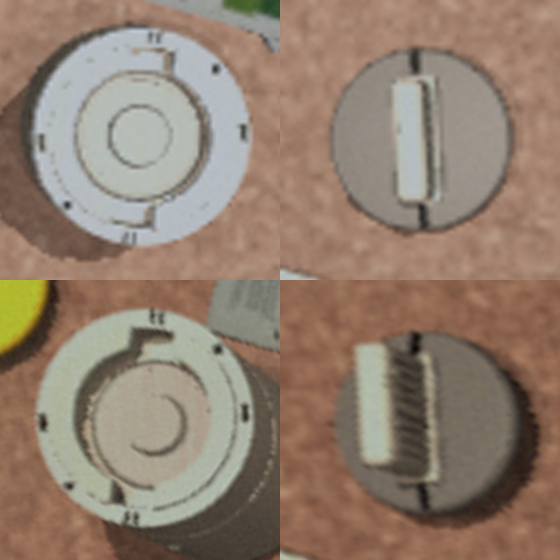

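Top-left and bottom-left panels show the grinder: entry marks at (155,37)/(129,238), with the dot and lock marks clockwise as described. Right panels show the grey lid, with its bar nearly along world x. Both views put the grinder centre at about (0.436,-0.142) with yaw about -0.127. The lid is at about (0.463,0.146) with yaw about +0.05. I'm moving to the grinder with the fingers closed.

Request:
jog_arm([
  [[0,0,0,0,0,0.147,1],[0,0,0,0,0,0.147,1],[0,0,0,0,0,0.146,1],[12.4,-36,0,0,0,0,1],[12.4,-36,0,0,0,0,1],[12.4,-36,0,0,0,0,1],[12.4,-36,0,0,0,0,1],[12.4,-36,0,0,0,0,1],[12.4,-36,0,0,0,0,1],[12.4,-36,0,0,0,0,1]],
], newtons=30)

```text
time: 1.1
tool_pos: [0.3185, -0.3778, 0.1674]
ee_rot: [-3.135, 0.2, 0.0]
wrist_force: [1.2, -0.3, -0.8]
opening: 0.0173
grip_force: 0.0
```

Request:
jog_arm([
  [[12.4,-36,0,0,0,0,1],[12.4,-36,0,0,0,0,1],[12.4,-36,0,0,0,0,1],[12.4,-36,0,0,0,0,1],[12.4,-36,0,0,0,0,1],[12.4,-36,0,0,0,0,1],[12.4,-36,0,0,0,0,1],[0,0,0,0,0,0,1],[0,0,0,0,0,0,1],[0,0,0,0,0,0,1]],
])

```text
time: 2.1
tool_pos: [0.4354, -0.1417, 0.1674]
ee_rot: [3.135, -0.202, -0.001]
wrist_force: [1.2, 0.3, -0.5]
opening: 0.0005
grip_force: 0.0
```

```bash
cat >> h.py <<'E'
def go(x,y,z,psi):
    "tool-frame remaining move (mm, after turning rz)"
    s=ctrl.observe(); M=R.from_rotvec(s['ee_rot']).as_matrix(); p0=np.arctan2(M[1,0],M[0,0])
    d=(np.array([x,y,z])-s['tool_pos'])*1000; T=np.array([[np.cos(psi),np.sin(psi),0],[np.sin(psi),-np.cos(psi),0],[0,0,-1]])
    print('t',s['time'],'pos',s['tool_pos'].round(4),'psi',p0.round(3),'tilt',M[:2,2].round(3),'q',s['qpos'].round(2),'F',s['wrist_force'].round(1))
    print('shift',(T@d).round(1),'rz',(p0-psi).round(3))
E
python3 -c "
from h import *
go(.436,-.1424,.12,-.127)"
```

```text
t 2.1 pos [ 0.4354 -0.1417  0.1674] psi -0.129 tilt [-0.001 -0.   ] q [ 0.16  0.36  0.12  2.03 -0.06  0.75 -1.38] F [ 1.2  0.3 -0.5]
shift [ 0.7  0.6 47.4] rz -0.002
```

Request:
jog_arm([
  [[0.5,0.5,20,0,0,0,1],[0,0,20,0,0,0,1],[0,0,20,0,0,0,1],[0,0,10,0,0,0,1],[0,0,3,0,0,0,1],[0,0,2,0,0,0,1],[0,0,2,0,0,0,1],[0,0,2,0,0,0,1],[0,0,2,0,0,0,1],[0,0,0,0,0,0,1]],
])

```text
time: 3.1
tool_pos: [0.4367, -0.1411, 0.0866]
ee_rot: [3.135, -0.2, 0.0]
wrist_force: [-1.1, -0.0, 0.3]
opening: 0.0004
grip_force: 0.0
```

Request:
jog_arm([
  [[0,0,1,0,0,0,1],[0,0,1,0,0,0,1],[0,0,1,0,0,0,1],[0,0,0,0,0,0,1],[0,0,0,0,0,0,1],[0,0,0,0,0,0,1],[0,0,0,0,0,0,1],[0,0,0,0,0,0,1],[0,0,0,0,0,0,1],[0,0,0,0,0,0,1]],
])

```text
time: 4.1
tool_pos: [0.4366, -0.1411, 0.0836]
ee_rot: [3.135, -0.2, 0.0]
wrist_force: [-0.4, -0.2, -0.7]
opening: 0.0005
grip_force: 0.0
```

Request:
jog_arm([
  [[0,0,1,0,0,0,1],[0,0,1,0,0,0,1],[0,0,0,0,0,0,1],[0,0,0,0,0,0,1],[0,0,0,0,0,0,1],[0,0,0,0,0,0,1],[0,0,0,0,0,0,1],[0,0,0,0,0,0,1],[0,0,0,0,0,0,1],[0,0,0,0,0,0,1]],
])

```text
time: 5.1
tool_pos: [0.4366, -0.1411, 0.0816]
ee_rot: [3.135, -0.2, 0.0]
wrist_force: [0.4, 0.3, 0.1]
opening: 0.0002
grip_force: 0.0
```

```bash
python3 - <<'E'
from h import *
s=ctrl.observe(); print(s['tool_pos'],s['wrist_force'],s['joint_efforts'])
t=camera('top')[:,:,::-1]; c=camera('scene')[:,:,::-1]
o=np.hstack([cv2.resize(t[265:365,335:435],None,fx=4,fy=4,interpolation=2),cv2.resize(c[270:370,255:355],None,fx=4,fy=4,interpolation=2)])
cv2.imwrite('pics/c2.png',o)
E
```

```text
[ 0.43664134 -0.14114545  0.08160111] [0.35516809 0.27100851 0.06440362] [-3.34854358e-04 -4.06500113e+01  1.39218215e+00 -1.10929477e+01
 -9.61327547e-03 -6.83967699e-02 -4.00034651e-05]
```

View pics/c2.png

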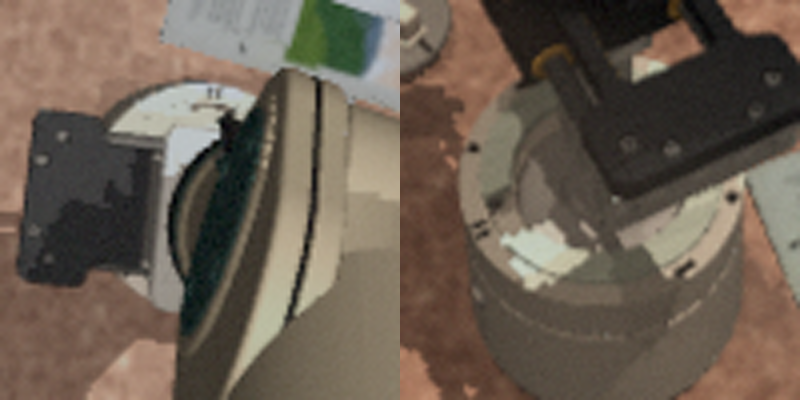

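Request:
jog_arm([
  [[0,0,-20,0,0,0,1],[0,0,-30,0,0,0,1],[0,0,-10,0,0,-0.09,1],[0,0,0,0,0,-0.088,1],[4.5,-31.7,0,0,0,0,0],[4.5,-31.7,0,0,0,0,0],[4.5,-31.7,0,0,0,0,0],[4.5,-31.7,0,0,0,0,0],[4.5,-31.7,0,0,0,0,0],[4.5,-31.7,0,0,0,0,0]],
])

```text
time: 6.2
tool_pos: [0.4539, 0.0515, 0.1417]
ee_rot: [3.141, 0.08, 0.0]
wrist_force: [0.5, 0.3, -0.2]
opening: 0.045
grip_force: 0.0
```

```bash
python3 - <<'E'
from h import *
s=ctrl.observe(); print(s['tool_pos'],s['wrist_force'])
t=camera('top')[:,:,::-1]; c=camera('scene')[:,:,::-1]
cv2.imwrite('pics/t1.png',t);cv2.imwrite('pics/s1.png',c)
s0=cv2.imread('pics/scene0.png')
f=lambda a:cv2.resize(a[280:370,260:350],None,fx=4.4,fy=4.4,interpolation=2)
o=np.hstack([f(s0),f(c)])
cv2.imwrite('pics/c3.png',o)
E
```

```text
[0.45391223 0.05145067 0.14166849] [ 0.50599168  0.29224165 -0.15276108]
```

View pics/c3.png

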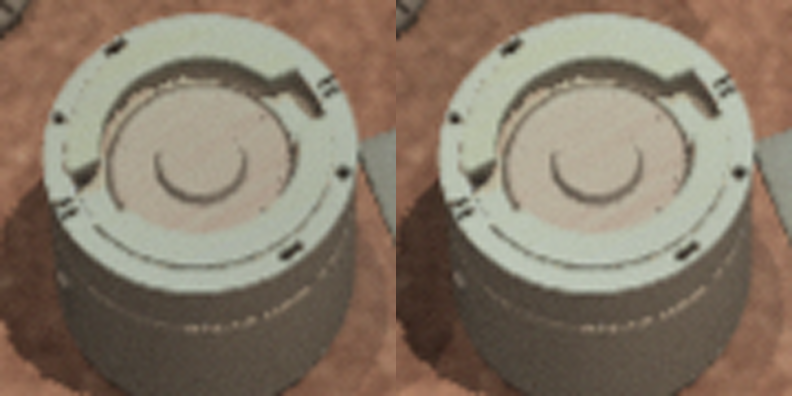

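```bash
python3 - <<'E'
from h import *
f=lambda p:(lambda q:(round(400+4*(q[0]-255)),round(4*(q[1]-270))))(pix('scene',p))
X=(.4366,-.1411)
for z in(.0816,.0945,.105,.1786): print(z,f((*X,z)))
psi=-.127;ex=np.array([np.cos(psi),np.sin(psi)]);ey=np.array([np.sin(psi),-np.cos(psi)])
for a in(-1,1):
  for b in(-1,1): print(a,b,f((*(np.array(X)+a*.0375*ex+b*.0885*ey),.1786)))
# boss height: boss ellipse centre top view vs scene view at several z
print(onz('top',335+200/4,265+0,.1)[:2])
for n in('top','scene'):
    for z in (.0945,.0858,.105): print(n,z,pix(n,(.436,-.1424,z)))
E
```

```text
0.0816 (600, 196)
0.0945 (600, 180)
0.105 (599, 166)
0.1786 (594, 61)
-1 -1 (395, -78)
-1 1 (613, 316)
1 -1 (578, -151)
1 1 (815, 216)
[ 0.52989799 -0.14404137]
top 0.0945 (np.float64(384.95149694083034), np.float64(313.93912884656635))
top 0.0858 (np.float64(384.4090039681532), np.float64(313.71263098437305))
top 0.105 (np.float64(385.62066748777494), np.float64(314.2185162413517))
scene 0.0945 (np.float64(305.070297383362), np.float64(315.7844725115239))
scene 0.0858 (np.float64(305.2040613167372), np.float64(318.5394408774463))
scene 0.105 (np.float64(304.9054587735735), np.float64(312.3894979171672))
```

```bash
python3 - <<'E'
from h import *
t=cv2.imread('pics/t1.png'); c=cv2.imread('pics/s1.png')
o=np.hstack([cv2.resize(t[180:400,160:460],(400,293)),cv2.resize(c[130:370,180:420],(400,400))[:293]])
o=np.hstack([cv2.resize(t[270:360,340:430],(400,400),interpolation=2),cv2.resize(c[130:330,200:400],(400,400),interpolation=2)])
cv2.imwrite('pics/c4.png',o)
E
```

```text
(no output)
```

View pics/c4.png

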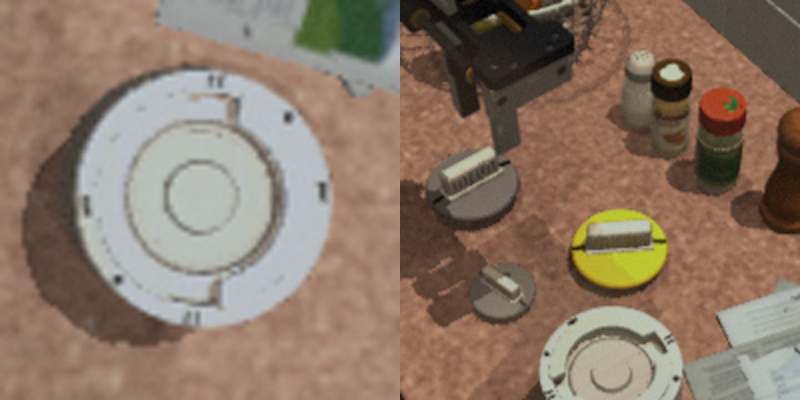

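```bash
python3 - <<'E'
from h import *
s=ctrl.observe(); print(s['opening'])
p=s['tool_pos']; M=R.from_rotvec(s['ee_rot']).as_matrix()
for z in(0,-.02,-.097):
  for a in(-.03,0,.03):
    q=p+M@np.array([0,a,z]); print(z,a,[np.round(v,1) for v in pix('scene',q)], 'crop',(np.array(pix('scene',q))-[200,130])*2+[400,0])
E
python3 - <<'E'
import cv2
c=cv2.imread('pics/s1.png')
cv2.imwrite('pics/c5.png',cv2.resize(c[110:250,190:330],(560,560),interpolation=2))
E
```

```text
0.05271091167569545
0 -0.03 [np.float64(238.1), np.float64(201.2)] crop [476.10902532 142.3404648 ]
0 0 [np.float64(247.7), np.float64(211.5)] crop [495.38604566 162.99069509]
0 0.03 [np.float64(257.7), np.float64(222.2)] crop [515.36274815 184.3904498 ]
-0.02 -0.03 [np.float64(236.4), np.float64(193.1)] crop [472.88747613 126.10727991]
-0.02 0 [np.float64(246.2), np.float64(203.4)] crop [492.49668767 146.88090986]
-0.02 0.03 [np.float64(256.4), np.float64(214.2)] crop [512.83233404 168.42411121]
-0.097 -0.03 [np.float64(229.6), np.float64(158.5)] crop [459.18743683  57.07363862]
-0.097 0 [np.float64(240.1), np.float64(169.1)] crop [480.18638566  78.24409797]
-0.097 0.03 [np.float64(251.0), np.float64(180.1)] crop [502.03043114 100.26655634]
```

View pics/c5.png

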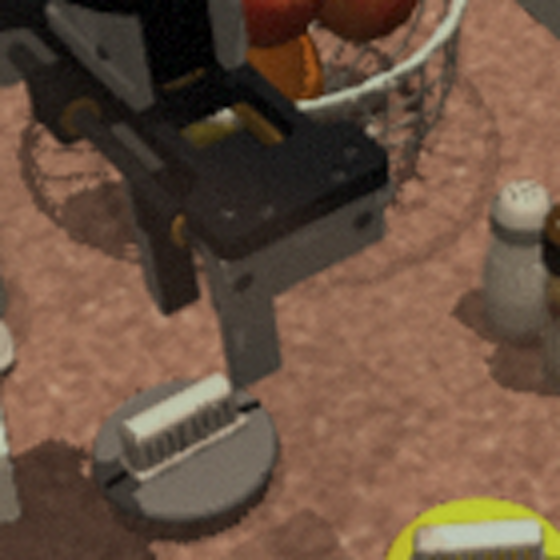

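The cover hasn't moved, and the fingertips appear about 40 mm higher in the image than the reported TCP. I'm going back over the grinder to check from near.

Request:
jog_arm([
  [[-4.5,31.7,0,0,0,0,1],[-4.5,31.7,0,0,0,0,1],[-4.5,31.7,0,0,0,0,1],[-4.5,31.7,0,0,0,0,1],[-4.5,31.7,0,0,0,0,1],[-4.5,31.7,0,0,0,0,1],[0,0,15,0,0,0.09,1],[0,0,15,0,0,0.088,1],[0,0,15,0,0,0,1],[0,0,15,0,0,0,1]],
])

```text
time: 7.3
tool_pos: [0.4362, -0.1421, 0.0811]
ee_rot: [3.135, -0.202, -0.0]
wrist_force: [-0.2, 0.3, 0.1]
opening: 0.0007
grip_force: 0.0
```

```bash
python3 - <<'E'
from h import *
go(.436,-.1424,.0816,-.127)
t=camera('top')[:,:,::-1]; c=camera('scene')[:,:,::-1]
o=np.hstack([cv2.resize(t[255:375,325:445],(240,240),interpolation=2),np.zeros((240,10,3),np.uint8)])
o=np.hstack([cv2.resize(o,(400,384)),])
C=c[240:370,240:340]; C=cv2.resize(C,None,fx=4,fy=4,interpolation=2)
o=np.vstack([o,np.zeros((C.shape[0]-384,400,3),np.uint8)])
cv2.imwrite('pics/c6.png',np.hstack([o,C]))
E
```

```text
t 7.3 pos [ 0.4362 -0.1421  0.0811] psi -0.129 tilt [-0.    -0.001] q [ 0.19  0.5   0.09  2.12 -0.09  0.52 -1.35] F [-0.2  0.3  0.1]
shift [-0.1  0.3 -0.5] rz -0.002
```

View pics/c6.png

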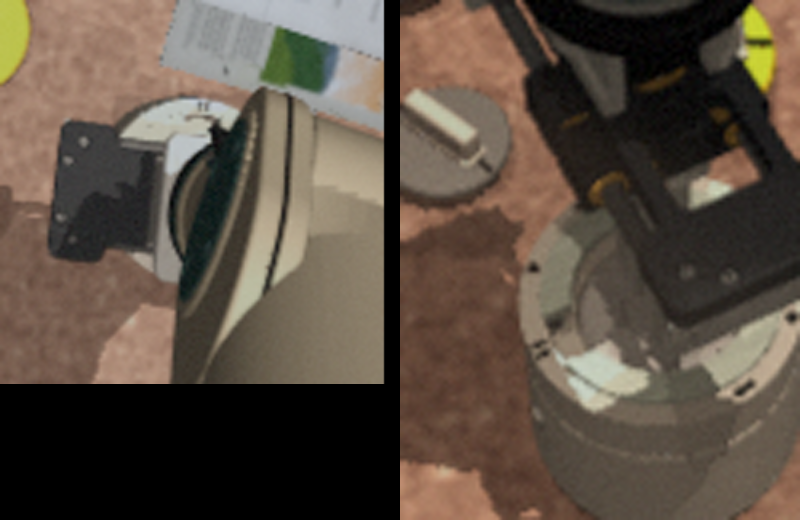

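Request:
jog_arm([
  [[0,0,1,0,0,0,1],[0,0,1,0,0,0,1],[0,0,1,0,0,0,1],[0,0,1,0,0,0,1],[0,0,1,0,0,0,1],[0,0,1,0,0,0,1],[0,0,1,0,0,0,1],[0,0,1,0,0,0,1],[0,0,0,0,0,0,1],[0,0,0,0,0,0,1]],
])

```text
time: 8.4
tool_pos: [0.4366, -0.1411, 0.0735]
ee_rot: [-3.135, 0.2, 0.0]
wrist_force: [-0.3, 0.1, -0.8]
opening: 0.0002
grip_force: 0.0
```

Request:
jog_arm([
  [[0,0,1,0,0,0,1],[0,0,1,0,0,0,1],[0,0,1,0,0,0,1],[0,0,1,0,0,0,1],[0,0,1,0,0,0,1],[0,0,1,0,0,0,1],[0,0,1,0,0,0,1],[0,0,1,0,0,0,1],[0,0,1,0,0,0,1],[0,0,0,0,0,0,1]],
])

```text
time: 9.4
tool_pos: [0.4365, -0.1411, 0.0644]
ee_rot: [-3.135, 0.2, 0.0]
wrist_force: [0.2, -0.3, 0.0]
opening: 0.0003
grip_force: 0.0
```

Request:
jog_arm([
  [[0,0,1,0,0,0,1],[0,0,1,0,0,0,1],[0,0,1,0,0,0,1],[0,0,1,0,0,0,1],[0,0,1,0,0,0,1],[0,0,1,0,0,0,1],[0,0,1,0,0,0,1],[0,0,1,0,0,0,1],[0,0,1,0,0,0,1],[0,0,0,0,0,0,1]],
])

```text
time: 10.4
tool_pos: [0.4368, -0.1412, 0.0558]
ee_rot: [3.135, -0.2, 0.001]
wrist_force: [0.9, 0.5, 3.2]
opening: 0.0006
grip_force: 1.9
```

```bash
python3 - <<'E'
from h import *
go(.436,-.1424,.0556,-.127)
c=camera('scene')[:,:,::-1]; t=camera('top')[:,:,::-1]
cv2.imwrite('pics/s2.png',c);cv2.imwrite('pics/t2.png',t)
E
```

```text
t 10.4 pos [ 0.4368 -0.1412  0.0558] psi -0.127 tilt [ 0.001 -0.   ] q [ 0.19  0.55  0.08  2.14 -0.1   0.45 -1.34] F [0.9 0.5 3.2]
shift [-0.7  1.3  0.2] rz -0.0
```

Contact at reported z≈0.056, so the fingertip really sits about 38 mm above the reported TCP. I'll press on.

Request:
jog_arm([
  [[0,0.5,1,0,0,0,1],[0,0,1,0,0,0,1],[0,0,1,0,0,0,1],[0,0,1,0,0,0,1],[0,0,1,0,0,0,1],[0,0,1,0,0,0,1],[0,0,1,0,0,0,1],[0,0,1,0,0,0,1],[0,0,0,0,0,0,1],[0,0,0,0,0,0,1]],
])

```text
time: 11.5
tool_pos: [0.4364, -0.1416, 0.0481]
ee_rot: [-3.135, 0.2, 0.0]
wrist_force: [-1.8, 0.6, 9.7]
opening: 0.0003
grip_force: 4.8
```

Request:
jog_arm([
  [[0,0,1,0,0,0,1],[0,0,1,0,0,0,1],[0,0,1,0,0,0,1],[0,0,0.5,0,0,0,1],[0,0,0,0,0,0,1],[0,0,0,0,0,0,1],[0,0,0,0,0,0,1],[0,0,0,0,0,0,1],[0,0,0,0,0,0,1],[0,0,0,0,0,0,1]],
])

```text
time: 12.5
tool_pos: [0.4366, -0.1416, 0.0478]
ee_rot: [-3.135, 0.2, -0.003]
wrist_force: [-8.8, 3.7, 49.1]
opening: 0.0002
grip_force: 24.7
```

Hard stop at 49 N, so the cover is home. Now to the lid, opening on the way.

Request:
jog_arm([
  [[0,0,-10,0,0,0,1],[0,0,-35,0,0,0,1],[0,0,-25,0,0,-0.09,1],[0,0,0,0,0,-0.087,0],[4.5,-31.7,0,0,0,0,0],[4.5,-31.7,0,0,0,0,0],[4.5,-31.7,0,0,0,0,0],[4.5,-31.7,0,0,0,0,0],[4.5,-31.7,0,0,0,0,0],[4.5,-31.7,0,0,0,0,0]],
])

```text
time: 13.5
tool_pos: [0.454, 0.0509, 0.114]
ee_rot: [3.141, 0.078, -0.0]
wrist_force: [0.0, -0.3, 0.3]
opening: 0.0526
grip_force: 0.0
```

Request:
jog_arm([
  [[4.5,-31.7,0,0,0,0,0],[4.5,-31.7,0,0,0,0,0],[4.5,-31.7,0,0,0,0,0],[0,0,20,0,0,0,0],[0,0,20,0,0,0,0],[0,0,20,0,0,0,0],[0,0,15,0,0,0,0],[0,0,0,0,0,0,0],[0,0,0,0,0,0,0],[0,0,0,0,0,0,0]],
])

```text
time: 14.5
tool_pos: [0.4635, 0.1455, 0.0398]
ee_rot: [-3.14, -0.078, -0.002]
wrist_force: [0.4, -1.1, 1.0]
opening: 0.094
grip_force: 0.0
```

```bash
python3 - <<'E'
from h import *
go(.463,.1455,-.010,.05)
c=camera('scene')[:,:,::-1]; t=camera('top')[:,:,::-1]
cv2.imwrite('pics/s3.png',c);cv2.imwrite('pics/t3.png',t)
a=cv2.resize(c[170:270,180:280],(400,400),interpolation=2); b=cv2.resize(c[280:370,260:350],(400,400),interpolation=2)
cv2.imwrite('pics/c7.png',np.hstack([a,b]))
E
```

```text
t 14.5 pos [0.4635 0.1455 0.0398] psi 0.05 tilt [0.001 0.   ] q [-0.4   0.6   0.05  2.09 -0.07  0.45 -1.81] F [ 0.4 -1.1  1. ]
shift [-0.5 -0.  49.8] rz -0.0
```

View pics/c7.png

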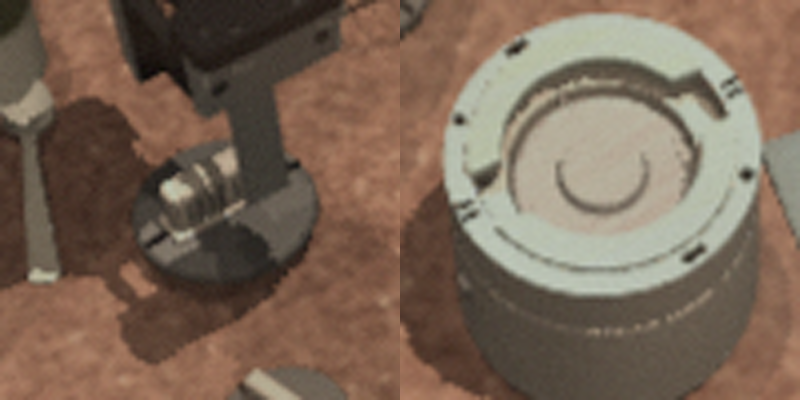

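The right panel shows the cover lower and level. On the left, the open fingers straddle the lid bar, so I'll descend and grip.

Request:
jog_arm([
  [[0,0,14,0,0,0,0],[0,0,14,0,0,0,0],[0,0,8,0,0,0,0],[0,0,4,0,0,0,0],[0,0,3,0,0,0,0],[0,0,2,0,0,0,0],[0,0,2,0,0,0,0],[0,0,0,0,0,0,0],[0,0,0,0,0,0,0.6],[0,0,0,0,0,0,1]],
], newtons=15)

```text
time: 15.6
tool_pos: [0.463, 0.1454, -0.0077]
ee_rot: [-3.141, -0.078, -0.001]
wrist_force: [0.0, -0.1, -0.0]
opening: 0.0813
grip_force: 0.0
```

Request:
jog_arm([
  [[0,0,0,0,0,0,1],[0,0,0,0,0,0,1],[0,0,0,0,0,0,1],[0,0,0,0,0,0,1],[0,0,0,0,0,0,1],[0,0,0,0,0,0,1],[0,0,0,0,0,0,1],[0,0,0,0,0,0,1],[0,0,0,0,0,0,1],[0,0,0,0,0,0,1]],
])

```text
time: 16.6
tool_pos: [0.4629, 0.1456, -0.0079]
ee_rot: [-3.14, -0.078, -0.0]
wrist_force: [-0.2, 0.6, -0.1]
opening: 0.016
grip_force: 15.0
```

Request:
jog_arm([
  [[0,0,0,0,0,0,1],[0,0,0,0,0,0,1],[0,0,-5,0,0,0,1],[0,0,-18,0,0,0,1],[0,0,-25,0,0,0,1],[0,0,-25,0,0,0,1],[0,0,-25,0,0,0,1],[0,0,-25,0,0,0,1],[0,0,-10,0,0,0.09,1],[0,0,0,0,0,0.087,1]],
], newtons=50)

```text
time: 17.6
tool_pos: [0.4638, 0.1454, 0.127]
ee_rot: [-3.133, 0.206, -0.005]
wrist_force: [0.2, -1.6, -0.8]
opening: 0.0159
grip_force: 50.0
```

Request:
jog_arm([
  [[0.5,15,0,0,0,0,1],[1,28.9,0,0,0,0,1],[1,28.9,0,0,0,0,1],[1,28.9,0,0,0,0,1],[1,28.9,0,0,0,0,1],[1,28.9,0,0,0,0,1],[1,28.9,0,0,0,0,1],[1,28.9,0,0,0,0,1],[1,28.9,0,0,0,0,1],[0.5,12.7,0,0,0,0,1]],
])

```text
time: 18.6
tool_pos: [0.437, -0.1163, 0.1249]
ee_rot: [3.134, -0.204, -0.002]
wrist_force: [-0.3, 0.2, -1.4]
opening: 0.0151
grip_force: 50.0
```

Request:
jog_arm([
  [[0.5,15,0,0,0,0,1],[0.5,14.7,0,0,0,0,1],[0,0,0,0,0,0,1],[0,0,0,0,0,0,1],[0,0,0,0,0,0,1],[0,0,0,0,0,0,1],[0,0,0,0,0,0,1],[0,0,0,0,0,0,1],[0,0,0,0,0,0,1],[0,0,0,0,0,0,1]],
])

```text
time: 19.6
tool_pos: [0.4361, -0.1422, 0.1251]
ee_rot: [3.135, -0.2, 0.0]
wrist_force: [-0.6, -0.3, -1.1]
opening: 0.0153
grip_force: 50.0
```

```bash
python3 - <<'E'
from h import *
go(.4362,-.142,.082,-.127)
c=camera('scene')[:,:,::-1]; t=camera('top')[:,:,::-1]
cv2.imwrite('pics/s4.png',c);cv2.imwrite('pics/t4.png',t)
a=cv2.resize(c[230:370,240:380],(560,560),interpolation=2)
cv2.imwrite('pics/c8.png',a)
E
```

```text
t 19.6 pos [ 0.4361 -0.1422  0.1251] psi -0.127 tilt [ 0. -0.] q [ 0.17  0.43  0.12  2.08 -0.08  0.64 -1.35] F [-0.6 -0.3 -1.1]
shift [ 0.  -0.2 43.1] rz -0.0
```

View pics/c8.png

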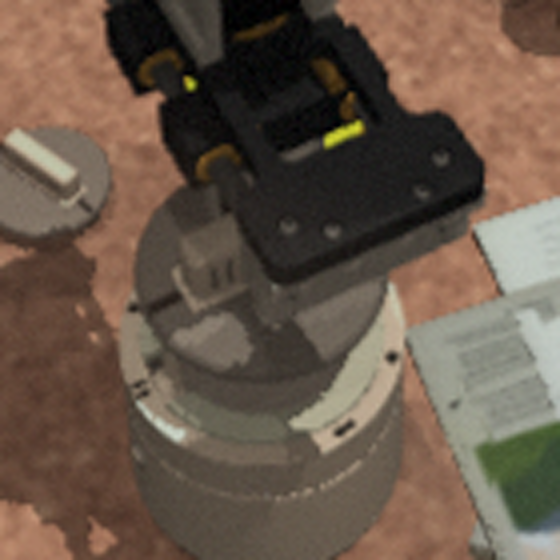

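The lid is held level above the mouth, and its bar mark (140,308) sits over the entry marks (140,388). I'll insert it.

Request:
jog_arm([
  [[0,0,10,0,0,0,1],[0,0,10,0,0,0,1],[0,0,5,0,0,0,1],[0,0,2,0,0,0,1],[0,0,2,0,0,0,1],[0,0,2,0,0,0,1],[0,0,2,0,0,0,1],[0,0,1,0,0,0,1],[0,0,0,0,0,0,1],[0,0,0,0,0,0,1]],
])

```text
time: 20.7
tool_pos: [0.4362, -0.1422, 0.0912]
ee_rot: [3.135, -0.2, 0.0]
wrist_force: [0.2, 0.5, -0.1]
opening: 0.0159
grip_force: 50.0
```

Request:
jog_arm([
  [[0,0,2,0,0,0,1],[0,0,2,0,0,0,1],[0,0,2,0,0,0,1],[0,0,1,0,0,0,1],[0,0,1,0,0,0,1],[0,0,1,0,0,0,1],[0,0,0.5,0,0,0,1],[0,0,0,0,0,0,1],[0,0,0,0,0,0,1],[0,0,0,0,0,0,1]],
])

```text
time: 21.7
tool_pos: [0.4362, -0.1422, 0.0821]
ee_rot: [-3.135, 0.2, -0.001]
wrist_force: [-1.5, 1.3, 5.8]
opening: 0.016
grip_force: 50.0
```

Seated with a light press. Now the twist.

Request:
jog_arm([
  [[0,0,0,0,0,0.07,1],[0,0,0,0,0,0.07,1],[0,0,0,0,0,0.07,1],[0,0,0,0,0,0.07,1],[0,0,0,0,0,0.07,1],[0,0,0,0,0,0.07,1],[0,0,0,0,0,0.07,1],[0,0,0,0,0,0.07,1],[0,0,0,0,0,0.07,1],[0,0,0,0,0,0.07,1]],
])

```text
time: 22.7
tool_pos: [0.4375, -0.1414, 0.0821]
ee_rot: [-2.875, 1.263, -0.003]
wrist_force: [1.3, 2.6, 3.7]
opening: 0.016
grip_force: 50.0
```

Request:
jog_arm([
  [[0,0,0,0,0,0,1],[0,0,0,0,0,0,1],[0,0,0,0,0,0,1],[0,0,0,0,0,0,1],[0,0,0,0,0,0,1],[0,0,0,0,0,0,1],[0,0,0,0,0,0,1],[0,0,0,0,0,0,1],[0,0,0,0,0,0,1],[0,0,0,0,0,0,1]],
])

```text
time: 23.7
tool_pos: [0.4374, -0.1414, 0.0821]
ee_rot: [-2.877, 1.258, -0.002]
wrist_force: [1.2, 4.2, 5.5]
opening: 0.0157
grip_force: 50.0
```

```bash
python3 - <<'E'
from h import *
go(.4362,-.142,.082,-.827)
s=ctrl.observe(); print(s['ft_torque'],s['grip_force'])
c=camera('scene')[:,:,::-1]
a=cv2.resize(c[230:370,240:380],(560,560),interpolation=2)
cv2.imwrite('pics/c9.png',a)
E
```

```text
t 23.7 pos [ 0.4374 -0.1414  0.0821] psi -0.825 tilt [0.002 0.001] q [ 0.04  0.52  0.31  2.13 -0.3   0.54 -1.83] F [1.2 4.2 5.5]
shift [-0.3  1.3  0.1] rz 0.002
[ 0.86113371 -0.35198458  0.07308647] 50.00684916973114
```

View pics/c9.png

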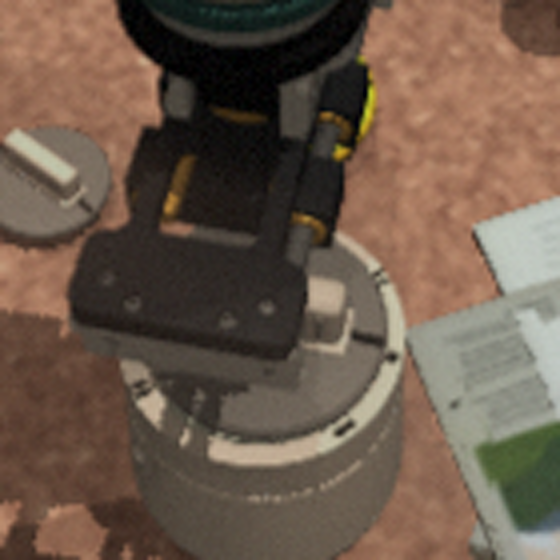

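The lid's black index line (~(375,341)) points at the pulse dot (392,356). The cap is down on the rim, gripped at 50 N. Handing in.

```bash
python3 -c "
from workcell import ctrl
print(ctrl.close_job())"
```

```text
the job is handed in; nothing more can be done
None
```

I handed the job in at about 24 s with the splash cover pressed home and the lid seated on the rim, turned 0.70 rad to the pulse dot and still held at 50 N; no verdict came back.

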